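Push the drawer-front blank into the corner of fence and stop

ROBOT

A 6-joint arm with a two-finger parallel gripper is mounted at the origin on a cart in front of the work surface, level with it; the furniture and walls round the work are solid. World frame = base frame: x ahead of the robot, y to its left, z up, the work surface at z = 0. Lengths are in m, angles in rad, forces in N, time in s.
With the tool pointing down it reaches from about 0.35 to 0.85 m from the base axis. Payload 8.1 kg.
Tool frame: the origin (TCP) lies where the fingers leave the gripper's body, on its centre line; the fingertips stand 84 mm ahead of it and the grasp point (between the pads) lies 65 mm ahead of it; z points along the fingers, y is the line along which they close (so a half turn about z gives the same grasp; the last joint's range is limited). The gripper opens to 93 mm and grips with 3 to 60 N. Pads are 15 mm wide; open, the fingers measure 128 mm over their backs; the gripper's body (75 mm by 188 mm) begins 65 mm behind the grasp point.
Start: joints at [1.234, 0.13, 1.488, -0, 1.523, -0.085], TCP at [0.149, 0.581, 0.303] pointing down, gripper open.
Joint ranges: [-2.96, 2.96], [-0.89, 2.26], [0.02, 2.5], [-1.34, 4.48], [0, 2.73], [-2.66, 2.66]. Speed limits (rad/s): [2.39, 2.39, 2.79, 3.14, 3.14, 3.14].

INTERFACE

Orientations are given as a 3x3 rotation matrix whose columns are the frame's x, y, z axes.
In Python, from station import r gives the robot as it stands.
- The arm moves only by the tool drive_tool, never from a script. Its argument "steps" is a list of rows, each an object of numbers: "tx", "ty", "tz": the shift along the tool's x, y, z in m; "wx", "wy", "wz": the turn, a rotation vector about the tool's x, y, z in degrees. In form: [{"tx": .., "ty": .., "tz": .., "wx": .., "wy": .., "wz": ..}, ...]. A call has 1 to 8 rows; each row is the pose to reach, as a shift and turn from the pose commanded when the call began, along the tool's axes at that moment; what a row does not reach only later rows make up. A row lasts 1/8 s, in which the tool goes at most 62.5 mm and 10.7 degrees, less where a joint would pass 70% of its speed; a pose out of reach is approached as far as the arm can. A call with a gripper value outside its range is refused whole. "fingers" is the closure, from -1 (fully open) to 1 (shut), set as the call begins (left out, the last holds). The fingers move at their own pace and stop on an object; "force" is the grip in N (left out, the last holds). Time passes only in rows, so rows that repeat a pose let the fingers close. It gives the time, the measured TCP pose, the force, the opening and the grip force at its end, in the units of the state.
- r.observe(): the state, without advancing time (a new reading comes with each control period).
- r.read_camera(name): name is "scene" or "top"; returns a dict with "color" (480x640x3 uint8, red, green, blue), "fovy" (degrees; the focal length in pixels is half the picture's height over the tangent of half this angle, whatever the lens; pixels are square), "cx", "cy" (the principal point, pixels), "eye" and "orientation" of the camera in the world. Camera axes: x right, y down, z forward; pixel columns grow to the right and rows downward; lengths in m; the calibration is good to about 2 mm. A picture is of the moment at which its call begins. There is no depth.
- r.sign_off(): hands the job in; it is judged then, once.
Trained networks look in a picture, given as the dict that the camera call returned (one of the last four; its "shot" number tells which), for a name from the list of things; names that differ only in an ending like _2 or _b are one class to them, and where a whole thing is asked for, a point or a joint stands for the part that bears it (a point fixed in the world has none). Each returns a list of dicts, best first, with "conf" (0 to 1); they miss things now and then, are a little off and sometimes report something else, mostly with a low value. They report only what shows in the picture. A call takes as long as a camera call. They do not tell look-alikes from the thing itself.
- r.recognise(picture, name): "box" ([left, top, right, bottom] in pixels, round what is visible of it).
- r.masks_of(picture, name): "mask" (480x640 bool, what is visible of it) and "box" ([left, top, right, bottom] in pixels, round what is visible of it).
The state is a dict: "time_s": time; "joint_positions": joint angles; "dq": joint speeds; "effort": joint torques, N m; "tool_pos": TCP position; "tcp_rot": TCP orientation; "ft_force": force on the tool from outside, world axes, zero at the start; "torque": the same for the moment, N m; "grip_width": opening from 0.0 (shut) to 1.0 (fully open); "gripper_force": force on a finger pad.
Only numpy, scipy, OpenCV 4.12 (cv2) and the standard library are available. Lean on these libraries where they do the work, as an engineer would, in place of code of your own. Each camera call takes 0.05 s, during which the arm holds its last target. There are 200 camera calls.

TASK

Push the plain wooden drawer-front blank across the table until its far long edge lies flush along the long wooden fence and one end butts against the short wooden stop, ready for marking out. Only push it with the fingers: do not lift or tip it, and leave the clamp and the other tools where they lie. Leave the blank seated in the corner and take the hand away.

Things in the scene. Friction and masses are not known exactly. Their poses are not given: they have to be found in the camera images.
- blank: the workpiece: loose pale rectangular wooden block lying flat, 100 (x) x 160 (y) x 28 mm high, edges rounded 3 mm, two small drilled holes on top; about 0.3 kg, starts to slide at 2 to 10 N. Origin: centre of its underside. Its +x long edge faces the fence at the start, within 0.35 rad of parallel, 50 mm or more short of it, near the fence's middle.
- fence: fixed straight wooden strip screwed to the table beyond the blank, darker wood, 30 mm thick (its x), 520 mm long (its y), 35 mm high. Origin: centre of its underside; the face that the blank goes against is at x = -15 mm in its frame. It runs roughly left to right as the robot sees it, turned up to 0.22 rad.
- stop: fixed short block of the same wood, square to the fence and touching its near face, near the fence's left OR right end (varies). 90 mm long (its x, square to the fence), 25 mm thick (its y), 35 mm high. Origin: centre of its underside, at x = -60, y = + or - 210 to 245 mm in the fence's frame. The blank butts against its face towards the fence's middle, 12.5 mm from its origin.
- c_clamp: loose small C-clamp, 12 mm high, lying flat near the fence's end opposite the stop, its 108 mm length along the fence, 78 mm across; bystander. Origin: centre of its underside.
- sanding_block: loose cork sanding block, 96 mm (x) by 62 mm (y) by 30 mm high, at the front left or front right; bystander, not the workpiece. Origin: centre of its underside.
- tape_measure: loose pocket tape measure, about 60 x 74 x 28 mm, at the front left or front right; bystander. Origin: centre of its underside.
- screwdriver: loose screwdriver, 34 (x) x 160 (y) x 32 mm, lying left to right near the table's front edge; bystander. Origin: centre of its underside.
- try_square: loose try square lying flat, 153 (x) x 105 (y) x 15 mm, at the front left; bystander. Origin: centre of its underside.
Mind the look-alikes: they are no part of the job. There is more than one size of the stop; the one meant has the size given above.

How it is judged:
At the end, for the whole second after the job is handed in: The blank lies flat and at rest on the table with its long edge within 3 mm of the fence's face and within 0.03 rad of parallel to it, and its end within 3 mm of the stop's face, on the side of the stop towards the fence's middle; no bystander has moved more than 20 mm (x of blank in the frame of fence between -0.068 and -0.061 m and angle between the x axis of blank and the x axis of fence, either way round below 0.03 rad and y of blank in the frame of fence between -0.2 and 0.2 m and y of blank in the frame of stop between -0.0955 and 0.0955 m and height (world z) of blank below 0.006 m and angle between blank's own z axis and vertical below 0.05 rad and linear speed of blank below 0.01 m/s and distance of each of c_clamp, sanding_block, tape_measure, screwdriver, try_square from where it was at the start of the episode below 0.02 m); the robot touches nothing.
It fails at once if the blank is lifted or tipped (height (world z) of blank above 0.01 m or angle between blank's own z axis and vertical above 0.12 rad).
It fails at once if the clamp, sanding block, tape measure, screwdriver or try square is lifted or pushed more than 20 mm (distance of any of c_clamp, sanding_block, tape_measure, screwdriver, try_square from where it was at the start of the episode above 0.02 m).
It also fails if it takes over 58 s, if anything falls off the work surface, if the arm or the gripper's body presses on something with over 40 N, if the wrist force passes 120 N, or if a joint passes its speed limit or range.

## Working session

There is one attempt and no reset: what is moved stays moved. The work goes in short steps, Python scripts to look and compute and a tool call to move; the robot and the scene stay as the last step left them, time stands still between calls to the robot, and variables do not carry over. Pictures are saved under pics/ and viewed, at most 10 in all, crops included, and the job is handed in when it is done.

Besides the shell and the picture viewer there is one more tool, called after "Request:" by a JSON object that holds its "fn" and its "kwargs", one argument or row to a line. drive_tool: Moves the arm, as the interface text tells. Its arguments: {"type":"object","properties":{"steps":{"type":"array","items":{"type":"object","properties":{"tx":{"type":"number"},"ty":{"type":"number"},"tz":{"type":"number"},"wx":{"type":"number"},"wy":{"type":"number"},"wz":{"type":"number"}}}},"fingers":{"type":"number"},"force":{"type":"number"}},"required":["steps"]}

```bash
mkdir -p pics
cat > h.py <<'E'
import numpy as np, cv2
from station import r
def ray(p,u,v,z):
    f=240/np.tan(np.radians(p["fovy"])/2)
    d=np.array(p["orientation"])@np.array([(u-p["cx"])/f,(v-p["cy"])/f,1.]); e=np.array(p["eye"])
    return e+d*(z-e[2])/d[2]
def proj(p,X):
    f=240/np.tan(np.radians(p["fovy"])/2)
    c=np.array(p["orientation"]).T@(np.array(X)-p["eye"]); return c[:2]/c[2]*f+[p["cx"],p["cy"]]
E
python3 - <<'E'
from h import *
for n in ("top","scene"):
    p=r.read_camera(n); cv2.imwrite(f"pics/{n}0.png",p["color"][:,:,::-1])
    print(n,p["fovy"],p["eye"],np.round(p["orientation"],3).tolist())
    for k in "blank fence stop c_clamp sanding_block tape_measure screwdriver try_square".split():
        for d in r.masks_of(p,k):
            c=cv2.minAreaRect(np.argwhere(d["mask"])[:,::-1].astype(np.float32))
            q=cv2.boxPoints(c)
            print(k,round(d["conf"],2),np.round(d["box"]), [np.round(ray(p,*a,.03)[:2],3).tolist() for a in q])
E
```

```text
top 54.9847148124198 [0.39927136 0.08025445 1.19052451] [[-0.018, -0.994, 0.108], [-1.0, 0.018, -0.001], [-0.001, -0.108, -0.994]]
blank 0.72 [324. 203. 391. 251.] [[0.527, 0.074], [0.629, 0.055], [0.599, -0.103], [0.498, -0.083]]
stop 0.74 [431. 161. 449. 196.] [[0.729, -0.198], [0.736, -0.234], [0.639, -0.247], [0.633, -0.211]]
stop 0.67 [453. 207. 464. 234.] [[0.608, -0.26], [0.607, -0.283], [0.541, -0.28], [0.541, -0.257]]
c_clamp 0.62 [237. 187. 282. 224.] [[0.646, 0.292], [0.661, 0.188], [0.589, 0.178], [0.574, 0.281]]
sanding_block 0.86 [232. 264. 263. 300.] [[0.472, 0.306], [0.48, 0.237], [0.384, 0.224], [0.376, 0.292]]
tape_measure 0.64 [435. 264. 466. 292.] [[0.449, -0.204], [0.466, -0.277], [0.41, -0.288], [0.393, -0.216]]
screwdriver 0.75 [356. 290. 397. 304.] [[0.402, -0.007], [0.4, -0.112], [0.37, -0.111], [0.372, -0.007]]
try_square 0.83 [186. 289. 227. 354.] [[0.396, 0.449], [0.419, 0.347], [0.273, 0.311], [0.251, 0.411]]
scene 56.88843672061641 [ 0.05124131 -0.41936958  0.84221337] [[0.717, -0.531, 0.451], [-0.697, -0.558, 0.452], [0.011, -0.638, -0.77]]
blank 0.91 [316. 223. 389. 295.] [[0.516, 0.065], [0.641, 0.074], [0.595, -0.114], [0.483, -0.113]]
fence 0.88 [301. 166. 480. 276.] [[0.634, 0.254], [0.699, 0.288], [0.768, -0.24], [0.711, -0.253]]
stop 0.84 [432. 309. 460. 339.] [[0.528, -0.266], [0.611, -0.269], [0.605, -0.298], [0.523, -0.294]]
stop 0.76 [440. 265. 471. 301.] [[0.618, -0.223], [0.735, -0.203], [0.735, -0.236], [0.62, -0.254]]
c_clamp 0.75 [273. 183. 319. 208.] [[0.548, 0.25], [0.614, 0.297], [0.655, 0.181], [0.59, 0.141]]
tape_measure 0.81 [373. 340. 408. 384.] [[0.38, -0.232], [0.446, -0.212], [0.466, -0.283], [0.402, -0.3]]
screwdriver 0.89 [278. 291. 330. 337.] [[0.346, 0.009], [0.38, 0.021], [0.401, -0.118], [0.368, -0.127]]
try_square 0.68 [135. 208. 209. 246.] [[0.248, 0.407], [0.414, 0.344], [0.371, 0.249], [0.215, 0.312]]
```

View pics/top0.png

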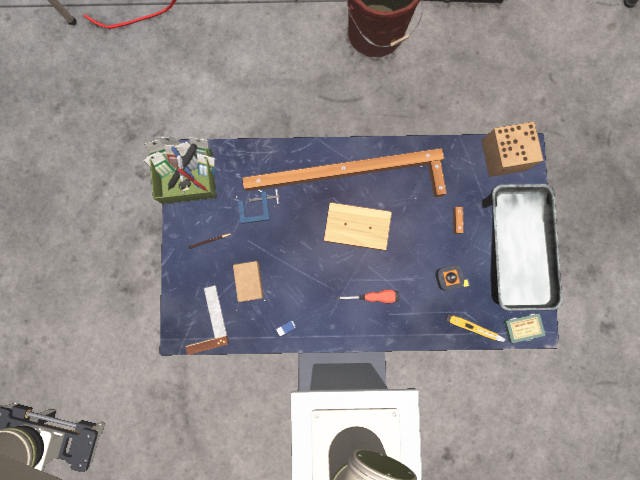

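View pics/scene0.png

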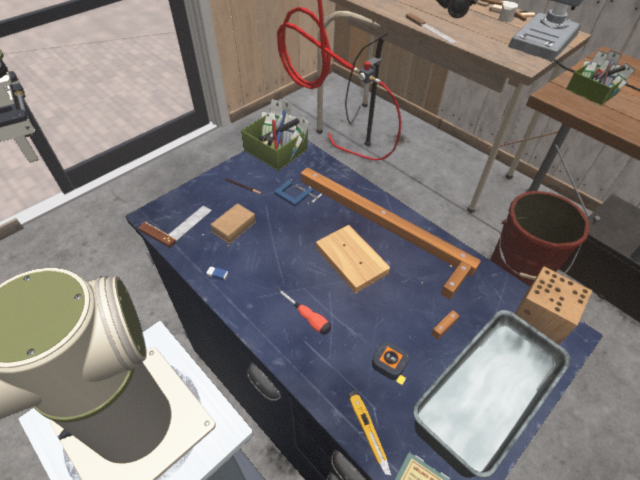

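The candidates for the stop are the strip touching the fence's right end (top picture, 438,178) and the small piece at (459,220). The first one measures about 90 mm and is square to the fence, so it fits; the small one is a look-alike. I'll confirm this in a crop.

```bash
cat >> h.py <<'E'
def seg(p,lo,hi,box):
    h=cv2.cvtColor(p["color"],cv2.COLOR_RGB2HSV); m=cv2.inRange(h,lo,hi); k=np.zeros_like(m); a,b,c,d=box; k[b:d,a:c]=m[b:d,a:c]
    return k
E
python3 - <<'E'
from h import *
p=r.read_camera("top"); c=p["color"][130:265,225:475,::-1]
cv2.imwrite("pics/crop.png",cv2.resize(c,None,fx=3.2,fy=3.2,interpolation=cv2.INTER_CUBIC))
h=cv2.cvtColor(p["color"],cv2.COLOR_RGB2HSV)
for u in (270,320,380,410): print(u,[h[v,u].tolist() for v in range(145,195,1) if h[v,u,0]<30])
print([p["color"][180,u].tolist() for u in range(425,450)])
for v in (215,225,235): print([p["color"][v,u].tolist() for u in (320,325,330,335,370,385,388,391)])
E
```

```text
270 [[10, 97, 165], [14, 134, 236], [14, 134, 238], [14, 135, 238], [14, 137, 232], [14, 136, 231], [13, 135, 233], [14, 137, 235], [14, 135, 238], [13, 136, 237], [14, 132, 239], [13, 140, 229], [12, 125, 98], [11, 118, 99], [2, 54, 90]]
320 [[17, 124, 242], [14, 137, 234], [14, 134, 239], [14, 133, 237], [13, 140, 228], [13, 140, 227], [13, 140, 227], [14, 139, 229], [13, 137, 233], [14, 133, 237], [13, 139, 230], [13, 135, 130], [12, 123, 102], [10, 116, 97]]
380 [[12, 119, 189], [12, 141, 210], [13, 139, 220], [13, 142, 223], [13, 142, 225], [13, 140, 223], [13, 141, 225], [13, 138, 231], [14, 136, 236], [14, 138, 237], [13, 139, 230], [12, 138, 168], [11, 119, 103], [11, 116, 99]]
410 [[13, 142, 207], [13, 141, 213], [12, 140, 219], [12, 139, 222], [13, 139, 228], [13, 138, 229], [13, 136, 234], [14, 137, 238], [14, 134, 240], [14, 137, 236], [13, 145, 227], [12, 122, 94], [11, 124, 101], [8, 98, 96]]
[[83, 86, 107], [82, 88, 108], [83, 83, 107], [81, 81, 103], [80, 84, 105], [81, 78, 91], [90, 67, 60], [92, 64, 48], [92, 65, 49], [153, 107, 71], [192, 129, 85], [203, 138, 91], [206, 140, 93], [209, 141, 95], [213, 146, 94], [219, 150, 99], [218, 149, 98], [222, 150, 100], [201, 140, 100], [114, 95, 103], [78, 81, 106], [77, 82, 104], [77, 78, 104], [77, 80, 105], [77, 80, 104]]
[[92, 92, 113], [93, 90, 112], [249, 218, 162], [250, 221, 164], [254, 236, 182], [254, 232, 177], [254, 233, 178], [148, 125, 123]]
[[94, 94, 114], [95, 91, 112], [249, 216, 157], [250, 218, 162], [248, 214, 157], [251, 224, 167], [251, 222, 167], [102, 99, 121]]
[[96, 96, 117], [245, 206, 153], [251, 223, 166], [252, 223, 166], [249, 216, 161], [250, 220, 163], [177, 151, 139], [100, 100, 120]]
```

View pics/crop.png

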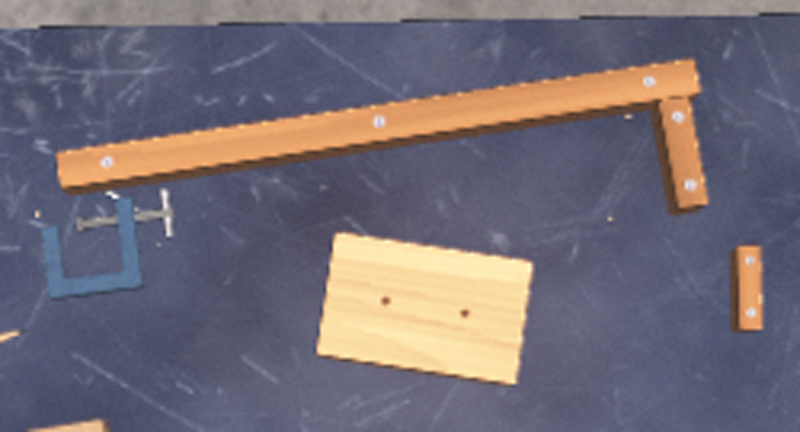

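The crop confirms it: the stop is the strip touching the fence's right end, and the detached short piece is the look-alike. The blank lies between them and is skewed about 15° to the fence.

```bash
cat >> h.py <<'E'
def cross(vals,t):  # last index going bright->dark
    for i in range(len(vals)-1):
        if vals[i]>=t>vals[i+1]: return i+(vals[i]-t)/(vals[i]-vals[i+1])
def line(P):
    vx,vy,x,y=cv2.fitLine(np.float32(P),cv2.DIST_HUBER,0,.001,.001).ravel(); return np.array([x,y]),np.array([vx,vy])
def corner(p):
    h=p["color"].max(2).astype(float)
    P=[]
    for u in range(255,425,5):
        v0=int(np.interp(u,[270,410],[181-3,158-3])); c=cross(h[v0:v0+16,u],165)
        if c is not None: P.append(ray(p,u,v0+c,.035)[:2])
    a,d=line(P); d*=np.sign(d[1]); res=np.std([(q-a)@[-d[1],d[0]] for q in P])
    S=[]
    for v in range(166,192,2):
        u0=int(np.interp(v,[166,192],[437,441])); c=cross(h[v,u0-12:u0+1][::-1],155)
        if c is not None: S.append(ray(p,u0-c,v,.035)[:2])
    b,e=line(S); return a,d,res,b,e
def blank(p,m=None):
    if m is None:
        h=cv2.cvtColor(p["color"],cv2.COLOR_RGB2HSV); m=((h[:,:,2]>185)&(h[:,:,0]>14)&(h[:,:,0]<30)&(h[:,:,1]>50)).astype(np.uint8)
    return m
E
python3 - <<'E'
from h import *
p=r.read_camera("top"); a,d,res,b,e=corner(p)
xf=np.array([d[1],-d[0]]); print("fence d",d,"res",res,"xf",xf,"stop dir",e, "perp check",e@d)
C=a+d*((b-a)@d); print("corner",C, "fence pt",a)
# fence frame: d=+y (left), xf away
n,l,s,cent=cv2.connectedComponentsWithStats(blank(p))
for i in range(1,n):
    if s[i,4]>500:
        pts=np.array([ray(p,u,v,.028)[:2] for v,u in np.argwhere(l==i)])
        R=cv2.minAreaRect(np.float32(pts*1000)); q=cv2.boxPoints(R)/1000
        print(s[i],pts.mean(0),R,[[round(float((x-C)@xf),4),round(float((x-C)@d),4)] for x in q],q.round(3).tolist())
print(r.observe())
E
```

```text
fence d [-0.13094036  0.9913902 ] res 0.00046504987937471236 xf [0.9913902  0.13094036] stop dir [0.99128705 0.13171926] perp check 0.0007857084
corner [ 0.7287732  -0.20733038] fence pt [0.6942103  0.05435593]
[ 495  122   48   45 1147] [ 0.7676123  -0.44139048] ((771.0701904296875, -437.7187194824219), (104.54237365722656, 104.91976165771484), 8.676873207092285) [[-0.0416, -0.1825], [-0.0394, -0.2874], [0.0651, -0.2853], [0.063, -0.1804]] [[0.7110000252723694, -0.39399999380111694], [0.7269999980926514, -0.4970000088214874], [0.8309999704360962, -0.4819999933242798], [0.8149999976158142, -0.3779999911785126]]
[ 324  203   67   47 2371] [ 0.56418303 -0.01504005] ((564.4183349609375, -15.069168090820312), (158.4051971435547, 98.49207305908203), 80.24947357177734) [[-0.2083, 0.1511], [-0.1143, 0.1219], [-0.0672, 0.2731], [-0.1613, 0.3024]] [[0.5019999742507935, -0.08500000089406967], [0.6000000238418579, -0.10100000351667404], [0.6259999871253967, 0.054999999701976776], [0.5289999842643738, 0.07100000232458115]]
[234 262  28  39 747] [0.43126558 0.26615022] ((429.0842590332031, 265.57
[... 449 characters left out ...]
e+00, -8.54011567e-02]), 'dq': array([ 9.00311256e-04,  9.53568253e-05, -5.52408909e-04,  6.59598914e-04,
       -1.27818825e-03, -9.43455208e-04]), 'effort': array([ 6.68503708e-05, -5.59782922e+01, -4.92059970e+01,  7.68352649e-02,
        2.28662527e-02,  2.18958360e-05]), 'tool_pos': array([0.14946488, 0.58108379, 0.30272026]), 'tcp_rot': array([[-9.68459389e-01,  2.49171442e-01, -6.15638613e-05],
       [ 2.49171443e-01,  9.68459391e-01, -1.62658058e-05],
       [ 5.55691254e-05, -3.10927285e-05, -9.99999998e-01]]), 'ft_force': array([-0.4584318 , -0.41763068,  0.2571834 ]), 'torque': array([-0.00828902, -0.00937981, -0.01211486]), 'gripper_force': 0.0, 'grip_width': 0.9995567834528718}
```

Request:
{"fn": "drive_tool", "kwargs": {
  "steps": [
    {"tx": -0.06,"ty": -0.05,"wz": -5},
    {"tx": -0.1,"ty": -0.085,"wz": -10},
    {"tx": -0.14,"ty": -0.12,"wz": -15},
    {"tx": -0.18,"ty": -0.15,"wz": -20},
    {"tx": -0.21,"ty": -0.175,"wz": -22},
    {"tx": -0.238,"ty": -0.198,"wz": -22},
    {"tx": -0.26,"ty": -0.23,"wz": -22},
    {"tx": -0.28,"ty": -0.27,"wz": -22}
  ]
}}

```text
invalid input at $.steps[0]: expected keys tx, ty, tz, wx, wy, wz
```

```bash
cat >> h.py <<'E'
C=np.array([.7288,-.2073]); D=np.array([-.1309,.9914]); XF=np.array([.9914,.1309])
def to(a,b,z):
    o=r.observe(); R=np.array(o["tcp_rot"]); p=np.array(o["tool_pos"]); w=np.append(C+a*XF+b*D,z)
    tgt=np.array([[-XF[0],D[0],0],[-XF[1],D[1],0],[0,0,-1.]])
    print("t",o["time_s"],"pos",p.round(4),"fence-coords",((p[:2]-C)@XF).round(4),((p[:2]-C)@D).round(4),"F",np.round(o["ft_force"],1),
     "need t",(R.T@(w-p)).round(4),"w",np.degrees(cv2.Rodrigues(R.T@tgt)[0].ravel()).round(2))
E
python3 -c "
from h import *
to(-.25,.212,.2)"
```

```text
t 1.0 pos [0.1495 0.5811 0.3027] fence-coords -0.4712 0.8574 F [-0.5 -0.4  0.3] need t [-0.4464 -0.516   0.1027] w [ -0.    -0.   -21.95]
```

Request:
{"fn": "drive_tool", "kwargs": {
  "steps": [
    {"tx": -0.06,"ty": -0.05,"tz": 0,"wx": 0,"wy": 0,"wz": -5},
    {"tx": -0.1,"ty": -0.085,"tz": 0,"wx": 0,"wy": 0,"wz": -10},
    {"tx": -0.14,"ty": -0.12,"tz": 0,"wx": 0,"wy": 0,"wz": -15},
    {"tx": -0.18,"ty": -0.15,"tz": 0,"wx": 0,"wy": 0,"wz": -20},
    {"tx": -0.21,"ty": -0.175,"tz": 0,"wx": 0,"wy": 0,"wz": -22},
    {"tx": -0.238,"ty": -0.198,"tz": 0,"wx": 0,"wy": 0,"wz": -22},
    {"tx": -0.27,"ty": -0.24,"tz": 0,"wx": 0,"wy": 0,"wz": -22},
    {"tx": -0.3,"ty": -0.285,"tz": 0,"wx": 0,"wy": 0,"wz": -22}
  ]
}}

```text
time_s: 2.0
tool_pos: [0.3695, 0.229, 0.3029]
tcp_rot: [[-0.991, -0.132, 0.001], [-0.132, 0.991, 0.0], [-0.001, 0.0, -1.0]]
ft_force: [0.7, 0.5, 0.0]
grip_width: 0.998
gripper_force: 0.0
```

```bash
python3 -c "
from h import *
to(-.25,.212,.2)"
```

```text
t 2.0 pos [0.3695 0.229  0.3029] fence-coords -0.2991 0.4796 F [0.7 0.5 0. ] need t [-0.0486 -0.2676  0.1029] w [0.01 0.04 0.09]
```

Request:
{"fn": "drive_tool", "kwargs": {
  "steps": [
    {"tx": -0.01,"ty": -0.055,"tz": 0,"wx": 0,"wy": 0,"wz": 0},
    {"tx": -0.02,"ty": -0.11,"tz": 0,"wx": 0,"wy": 0,"wz": 0},
    {"tx": -0.03,"ty": -0.165,"tz": 0.01,"wx": 0,"wy": 0,"wz": 0},
    {"tx": -0.04,"ty": -0.22,"tz": 0.03,"wx": 0,"wy": 0,"wz": 0},
    {"tx": -0.049,"ty": -0.268,"tz": 0.06,"wx": 0,"wy": 0,"wz": 0},
    {"tx": -0.049,"ty": -0.268,"tz": 0.11,"wx": 0,"wy": 0,"wz": 0},
    {"tx": -0.049,"ty": -0.268,"tz": 0.16,"wx": 0,"wy": 0,"wz": 0},
    {"tx": -0.049,"ty": -0.268,"tz": 0.16,"wx": 0,"wy": 0,"wz": 0}
  ]
}}

```text
time_s: 3.0
tool_pos: [0.4497, -0.0285, 0.139]
tcp_rot: [[-0.991, -0.131, -0.008], [-0.131, 0.991, 0.002], [0.008, 0.003, -1.0]]
ft_force: [0.5, -0.0, 0.4]
grip_width: 0.999
gripper_force: 0.0
```

Run:
```python
from h import *
to(-.25,.212,.093)
p=r.read_camera("scene"); cv2.imwrite("pics/s1.png",p["color"][:,:,::-1])
```

```text
t 3.0 pos [ 0.4497 -0.0285  0.139 ] fence-coords -0.2533 0.2138 F [ 0.5 -0.   0.4] need t [-0.0036 -0.0019  0.046 ] w [ 0.15 -0.47  0.03]
```

View pics/s1.png

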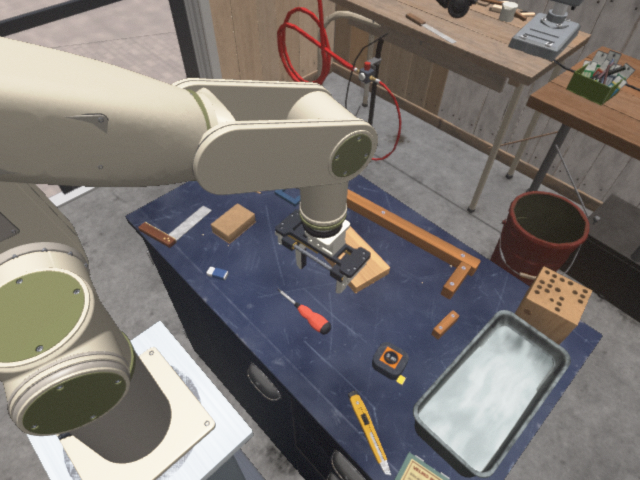

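The open fingers stand on the near side of the blank, around (330,265), and clear the screwdriver. Next I lower them and push.

Request:
{"fn": "drive_tool", "kwargs": {
  "steps": [
    {"tx": 0,"ty": 0,"tz": 0.025,"wx": 0,"wy": 0,"wz": 0},
    {"tx": 0,"ty": 0,"tz": 0.048,"wx": 0,"wy": 0,"wz": 0},
    {"tx": -0.01,"ty": 0,"tz": 0.049,"wx": 0,"wy": 0,"wz": 0},
    {"tx": -0.02,"ty": 0,"tz": 0.049,"wx": 0,"wy": 0,"wz": 0},
    {"tx": -0.03,"ty": 0,"tz": 0.049,"wx": 0,"wy": 0,"wz": 0},
    {"tx": -0.04,"ty": 0,"tz": 0.049,"wx": 0,"wy": 0,"wz": 0},
    {"tx": -0.05,"ty": 0,"tz": 0.049,"wx": 0,"wy": 0,"wz": 0},
    {"tx": -0.06,"ty": 0,"tz": 0.049,"wx": 0,"wy": 0,"wz": 0}
  ]
}}

```text
time_s: 4.05
tool_pos: [0.5129, -0.0209, 0.0936]
tcp_rot: [[-0.991, -0.132, -0.0], [-0.132, 0.991, -0.0], [0.0, 0.0, -1.0]]
ft_force: [-2.2, -1.0, 0.6]
grip_width: 0.999
gripper_force: 0.8
```

```bash
python3 -c "
from h import *
to(-.12,.212,.092)"
```

```text
t 4.05 pos [ 0.5129 -0.0209  0.0936] fence-coords -0.1897 0.213 F [-2.2 -1.   0.6] need t [-0.0697 -0.0011  0.0016] w [ 0.   -0.03  0.04]
```

Request:
{"fn": "drive_tool", "kwargs": {
  "steps": [
    {"tx": -0.01,"ty": 0,"tz": 0,"wx": 0,"wy": 0,"wz": 0},
    {"tx": -0.02,"ty": 0,"tz": 0,"wx": 0,"wy": 0,"wz": 0},
    {"tx": -0.03,"ty": 0,"tz": 0,"wx": 0,"wy": 0,"wz": 0},
    {"tx": -0.04,"ty": 0,"tz": 0,"wx": 0,"wy": 0,"wz": 0},
    {"tx": -0.05,"ty": 0,"tz": 0,"wx": 0,"wy": 0,"wz": 0},
    {"tx": -0.06,"ty": 0,"tz": 0,"wx": 0,"wy": 0,"wz": 0},
    {"tx": -0.068,"ty": 0,"tz": 0,"wx": 0,"wy": 0,"wz": 0},
    {"tx": -0.07,"ty": 0,"tz": 0,"wx": 0,"wy": 0,"wz": 0}
  ]
}}

```text
time_s: 5.05
tool_pos: [0.5823, -0.0117, 0.0939]
tcp_rot: [[-0.991, -0.132, 0.0], [-0.132, 0.991, -0.0], [-0.0, -0.0, -1.0]]
ft_force: [-3.5, -0.3, 2.5]
grip_width: 0.998
gripper_force: 1.6
```

```bash
python3 -c "
from h import *
to(-.1075,.212,.092)"
```

```text
t 5.05 pos [ 0.5823 -0.0117  0.0939] fence-coords -0.1196 0.2131 F [-3.5 -0.3  2.5] need t [-0.0121 -0.0011  0.0019] w [-0.01  0.01  0.06]
```

Request:
{"fn": "drive_tool", "kwargs": {
  "steps": [
    {"tx": -0.004,"ty": 0,"tz": 0,"wx": 0,"wy": 0,"wz": 0},
    {"tx": -0.007,"ty": 0,"tz": 0,"wx": 0,"wy": 0,"wz": 0},
    {"tx": -0.009,"ty": 0,"tz": 0,"wx": 0,"wy": 0,"wz": 0},
    {"tx": -0.01,"ty": 0,"tz": 0,"wx": 0,"wy": 0,"wz": 0},
    {"tx": -0.011,"ty": 0,"tz": 0,"wx": 0,"wy": 0,"wz": 0}
  ]
}}

```text
time_s: 5.68
tool_pos: [0.5926, -0.0103, 0.0937]
tcp_rot: [[-0.991, -0.132, -0.0], [-0.132, 0.991, -0.0], [0.0, -0.0, -1.0]]
ft_force: [-3.2, -0.6, 1.3]
grip_width: 0.999
gripper_force: 1.3
```

```bash
python3 -c "
from h import *
to(-.1075,.212,.092)"
```

```text
t 5.675 pos [ 0.5926 -0.0103  0.0937] fence-coords -0.1092 0.2131 F [-3.2 -0.6  1.3] need t [-0.0017 -0.0011  0.0017] w [-0.   -0.01  0.05]
```

Request:
{"fn": "drive_tool", "kwargs": {
  "steps": [
    {"tx": -0.001,"ty": 0,"tz": 0,"wx": 0,"wy": 0,"wz": 0},
    {"tx": -0.002,"ty": 0,"tz": 0,"wx": 0,"wy": 0,"wz": 0},
    {"tx": -0.003,"ty": 0,"tz": 0,"wx": 0,"wy": 0,"wz": 0}
  ]
}}

```text
time_s: 6.05
tool_pos: [0.5933, -0.0102, 0.0935]
tcp_rot: [[-0.991, -0.132, -0.006], [-0.132, 0.991, -0.0], [0.006, 0.0, -1.0]]
ft_force: [-19.4, -2.4, 14.4]
grip_width: 1.002
gripper_force: 9.8
```

The blank is against the fence. I back off, rise, and close the fingers.

Request:
{"fn": "drive_tool", "kwargs": {
  "steps": [
    {"tx": 0.01,"ty": 0,"tz": 0,"wx": 0,"wy": 0,"wz": 0},
    {"tx": 0.03,"ty": 0,"tz": 0,"wx": 0,"wy": 0,"wz": 0},
    {"tx": 0.04,"ty": 0,"tz": -0.03,"wx": 0,"wy": 0,"wz": 0},
    {"tx": 0.04,"ty": 0,"tz": -0.08,"wx": 0,"wy": 0,"wz": 0},
    {"tx": 0.04,"ty": 0.05,"tz": -0.12,"wx": 0,"wy": 0,"wz": 0},
    {"tx": 0.04,"ty": 0.1,"tz": -0.12,"wx": 0,"wy": 0,"wz": 0},
    {"tx": 0.04,"ty": 0.12,"tz": -0.12,"wx": 0,"wy": 0,"wz": 0}
  ],
  "fingers": -1
}}

```text
time_s: 6.92
tool_pos: [0.5403, 0.1061, 0.2148]
tcp_rot: [[-0.991, -0.134, 0.003], [-0.134, 0.991, 0.001], [-0.003, 0.0, -1.0]]
ft_force: [0.0, -0.2, 0.1]
grip_width: 1.0
gripper_force: 0.0
```

Request:
{"fn": "drive_tool", "kwargs": {
  "steps": [
    {"tx": 0.0,"ty": 0,"tz": 0,"wx": 0,"wy": 0,"wz": 0},
    {"tx": 0.0,"ty": 0,"tz": 0,"wx": 0,"wy": 0,"wz": 0},
    {"tx": 0.0,"ty": 0,"tz": 0,"wx": 0,"wy": 0,"wz": 0},
    {"tx": 0.0,"ty": 0,"tz": 0,"wx": 0,"wy": 0,"wz": 0}
  ],
  "fingers": 1,
  "force": 20
}}

```text
time_s: 7.42
tool_pos: [0.5403, 0.1029, 0.2135]
tcp_rot: [[-0.991, -0.13, -0.0], [-0.13, 0.991, -0.0], [0.0, -0.0, -1.0]]
ft_force: [-0.6, 0.3, 0.5]
grip_width: 0.617
gripper_force: 0.0
```

```bash
cat >> h.py <<'E'
def report():
    p=r.read_camera("top"); n,l,s,_=cv2.connectedComponentsWithStats(blank(p))
    for i in range(1,n):
        if s[i,4]>600 and 240<s[i,0]+s[i,2]/2<480:
            pts=np.array([ray(p,u,v,.028)[:2] for v,u in np.argwhere(l==i)])
            R=cv2.minAreaRect(np.float32(pts*1000)); q=cv2.boxPoints(R)/1000
            print(s[i],np.round(R[1],1),R[2],[[round(float((x-C)@XF),4),round(float((x-C)@D),4)] for x in q])
    return p
E
python3 - <<'E'
from h import *
p=report(); to(-.05,.32,.2)
for d in r.masks_of(p,"c_clamp"): 
    P=np.array([ray(p,u,v,.012)[:2]-C for v,u in np.argwhere(d["mask"])]); print(d["conf"],(P@XF).min(),(P@XF).max(),(P@D).min(),(P@D).max())
cv2.imwrite("pics/t2.png",p["color"][:,:,::-1])
E
```

```text
[ 346  171   35   41 1016] [98.4 75.7] 7.200986862182617 [[-0.0992, 0.2221], [-0.0996, 0.1464], [-0.0012, 0.1458], [-0.0007, 0.2216]]
t 7.475 pos [0.5403 0.103  0.2136] fence-coords -0.1463 0.3323 F [-0.5  0.1  0.9] need t [-0.0963 -0.0123  0.0135] w [-0.01 -0.01 -0.01]
0.63 -0.08434450476697285 -0.023433426559075498 0.46479488855454837 0.5080878866281054
```

View pics/t2.png

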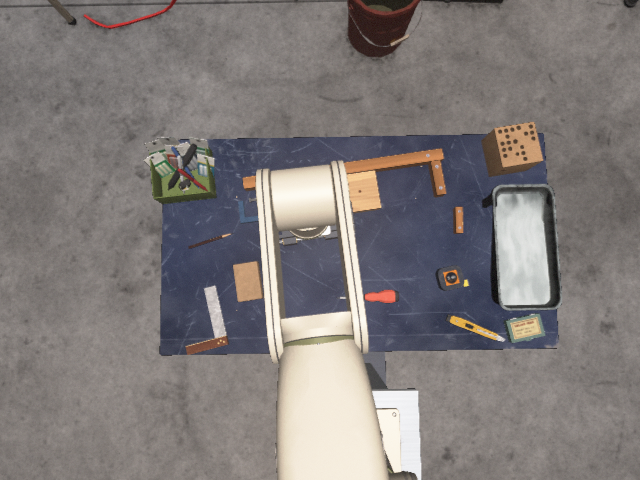

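The blank lies along the fence: its near edge is at -99 mm and its right end is 146 mm from the stop, so its left end is at about 306 mm. The clamp starts at about 400 mm, which leaves room for the closed fingers at 345 mm.

Request:
{"fn": "drive_tool", "kwargs": {
  "steps": [
    {"tx": -0.03,"ty": 0.013,"tz": 0,"wx": 0,"wy": 0,"wz": 0},
    {"tx": -0.06,"ty": 0.013,"tz": 0,"wx": 0,"wy": 0,"wz": 0},
    {"tx": -0.09,"ty": 0.013,"tz": 0,"wx": 0,"wy": 0,"wz": 0},
    {"tx": -0.096,"ty": 0.013,"tz": 0,"wx": 0,"wy": 0,"wz": 0},
    {"tx": -0.096,"ty": 0.013,"tz": 0,"wx": 0,"wy": 0,"wz": 0},
    {"tx": -0.096,"ty": 0.013,"tz": 0,"wx": 0,"wy": 0,"wz": 0},
    {"tx": -0.096,"ty": 0.013,"tz": 0.03,"wx": 0,"wy": 0,"wz": 0},
    {"tx": -0.096,"ty": 0.013,"tz": 0.05,"wx": 0,"wy": 0,"wz": 0}
  ]
}}

```text
time_s: 8.52
tool_pos: [0.6326, 0.1292, 0.1627]
tcp_rot: [[-0.991, -0.132, -0.001], [-0.132, 0.991, -0.0], [0.001, -0.0, -1.0]]
ft_force: [-0.9, -0.1, -0.8]
grip_width: 0.005
gripper_force: 0.0
```

Run:
```python
from h import *
to(-.05,.345,.093)
p=r.read_camera("scene"); c=p["color"][140:320,240:480,::-1]
cv2.imwrite("pics/s3.png",cv2.resize(c,None,fx=3,fy=3))
```

```text
t 8.525 pos [0.6326 0.1292 0.1627] fence-coords -0.0513 0.3462 F [-0.9 -0.1 -0.8] need t [-0.0014 -0.0012  0.0697] w [-0.   -0.06  0.05]
```

View pics/s3.png

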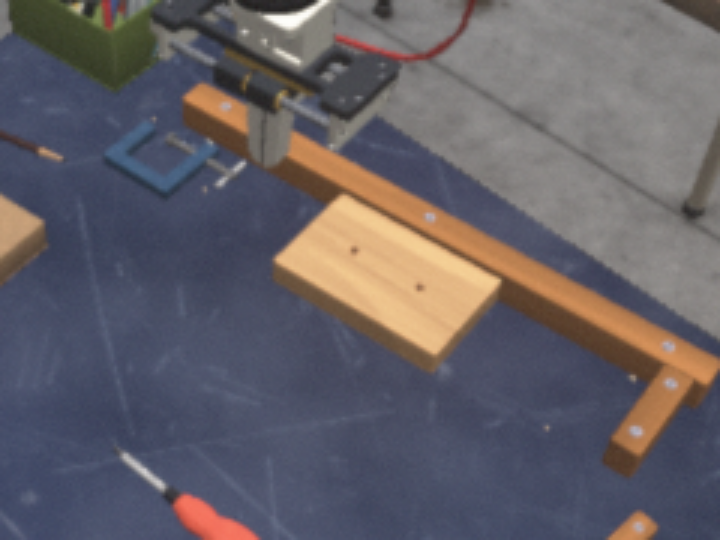

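The closed fingers hang over the gap between the clamp handle (crop 232,172) and the blank's left end, and the blank is flush along the fence. I descend and push towards the stop.

Request:
{"fn": "drive_tool", "kwargs": {
  "steps": [
    {"tx": 0,"ty": 0,"tz": 0.03,"wx": 0,"wy": 0,"wz": 0},
    {"tx": 0,"ty": 0,"tz": 0.055,"wx": 0,"wy": 0,"wz": 0},
    {"tx": 0,"ty": 0,"tz": 0.069,"wx": 0,"wy": 0,"wz": 0},
    {"tx": 0,"ty": -0.01,"tz": 0.069,"wx": 0,"wy": 0,"wz": 0},
    {"tx": 0,"ty": -0.018,"tz": 0.069,"wx": 0,"wy": 0,"wz": 0},
    {"tx": 0,"ty": -0.026,"tz": 0.069,"wx": 0,"wy": 0,"wz": 0},
    {"tx": 0,"ty": -0.034,"tz": 0.069,"wx": 0,"wy": 0,"wz": 0},
    {"tx": 0,"ty": -0.042,"tz": 0.069,"wx": 0,"wy": 0,"wz": 0}
  ]
}}

```text
time_s: 9.57
tool_pos: [0.6398, 0.0876, 0.0957]
tcp_rot: [[-0.991, -0.132, 0.002], [-0.132, 0.991, 0.001], [-0.002, 0.001, -1.0]]
ft_force: [-0.6, 2.9, 2.7]
grip_width: 0.008
gripper_force: 1.8
```

```bash
python3 -c "
from h import *
to(-.05,.1775,.093);report()"
```

```text
t 9.575 pos [0.6398 0.0876 0.0957] fence-coords -0.0496 0.304 F [-0.6  2.9  2.7] need t [ 0.0005 -0.1265  0.0027] w [0.03 0.09 0.05]
[355 170  31  41 973] [98.4 68.3] 7.772160053253174 [[-0.0999, 0.2002], [-0.0996, 0.1319], [-0.0012, 0.1324], [-0.0015, 0.2006]]
```

Request:
{"fn": "drive_tool", "kwargs": {
  "steps": [
    {"tx": 0,"ty": -0.012,"tz": 0.002,"wx": 0,"wy": 0,"wz": 0},
    {"tx": 0,"ty": -0.024,"tz": 0.002,"wx": 0,"wy": 0,"wz": 0},
    {"tx": 0,"ty": -0.036,"tz": 0.002,"wx": 0,"wy": 0,"wz": 0},
    {"tx": 0,"ty": -0.048,"tz": 0.002,"wx": 0,"wy": 0,"wz": 0},
    {"tx": 0,"ty": -0.06,"tz": 0.002,"wx": 0,"wy": 0,"wz": 0},
    {"tx": 0,"ty": -0.072,"tz": 0.002,"wx": 0,"wy": 0,"wz": 0},
    {"tx": 0,"ty": -0.084,"tz": 0.002,"wx": 0,"wy": 0,"wz": 0},
    {"tx": 0,"ty": -0.094,"tz": 0.002,"wx": 0,"wy": 0,"wz": 0}
  ]
}}

```text
time_s: 10.62
tool_pos: [0.6515, -0.0064, 0.0926]
tcp_rot: [[-0.991, -0.132, -0.0], [-0.132, 0.991, -0.0], [0.0, -0.0, -1.0]]
ft_force: [-0.5, 2.4, 1.7]
grip_width: 0.005
gripper_force: 1.3
```

Request:
{"fn": "drive_tool", "kwargs": {
  "steps": [
    {"tx": 0,"ty": -0.008,"tz": 0,"wx": 0,"wy": 0,"wz": 0},
    {"tx": 0,"ty": -0.014,"tz": 0,"wx": 0,"wy": 0,"wz": 0},
    {"tx": 0,"ty": -0.019,"tz": 0,"wx": 0,"wy": 0,"wz": 0},
    {"tx": 0,"ty": -0.023,"tz": 0,"wx": 0,"wy": 0,"wz": 0}
  ]
}}

```text
time_s: 11.12
tool_pos: [0.6545, -0.0285, 0.0926]
tcp_rot: [[-0.991, -0.132, -0.0], [-0.132, 0.991, 0.0], [0.0, 0.0, -1.0]]
ft_force: [0.1, 1.6, -0.2]
grip_width: 0.006
gripper_force: 1.1
```

```bash
python3 -c "
from h import *
to(-.05,.1775,.093);report()"
```

```text
t 11.125 pos [ 0.6545 -0.0285  0.0926] fence-coords -0.0502 0.187 F [ 0.1  1.6 -0.2] need t [-0.0002 -0.0095 -0.0004] w [ 0.   -0.01  0.06]
```

Request:
{"fn": "drive_tool", "kwargs": {
  "steps": [
    {"tx": 0,"ty": -0.003,"tz": 0,"wx": 0,"wy": 0,"wz": 0},
    {"tx": 0,"ty": -0.006,"tz": 0,"wx": 0,"wy": 0,"wz": 0},
    {"tx": 0,"ty": -0.008,"tz": 0,"wx": 0,"wy": 0,"wz": 0},
    {"tx": 0,"ty": -0.01,"tz": 0,"wx": 0,"wy": 0,"wz": 0}
  ]
}}

```text
time_s: 11.68
tool_pos: [0.6558, -0.0383, 0.0926]
tcp_rot: [[-0.991, -0.132, -0.0], [-0.132, 0.991, 0.0], [0.0, 0.0, -1.0]]
ft_force: [-0.2, 0.9, -1.1]
grip_width: 0.001
gripper_force: 0.8
```

Request:
{"fn": "drive_tool", "kwargs": {
  "steps": [
    {"tx": 0,"ty": -0.001,"tz": 0,"wx": 0,"wy": 0,"wz": 0},
    {"tx": 0,"ty": -0.002,"tz": 0,"wx": 0,"wy": 0,"wz": 0},
    {"tx": 0,"ty": -0.003,"tz": 0,"wx": 0,"wy": 0,"wz": 0}
  ]
}}

```text
time_s: 12.05
tool_pos: [0.6563, -0.0412, 0.0927]
tcp_rot: [[-0.991, -0.132, -0.0], [-0.132, 0.991, -0.0], [0.0, -0.0, -1.0]]
ft_force: [-0.2, 2.3, 0.0]
grip_width: 0.001
gripper_force: 0.7
```

Run:
```python
from h import *
to(-.05,.1775,.093)
p=r.read_camera("scene"); c=p["color"][140:320,270:510,::-1]
cv2.imwrite("pics/s4.png",cv2.resize(c,None,fx=3,fy=3))
```

```text
t 12.05 pos [ 0.6563 -0.0412  0.0927] fence-coords -0.0502 0.1741 F [-0.2  2.3  0. ] need t [-0.0002  0.0034 -0.0003] w [-0.   -0.01  0.05]
```

View pics/s4.png

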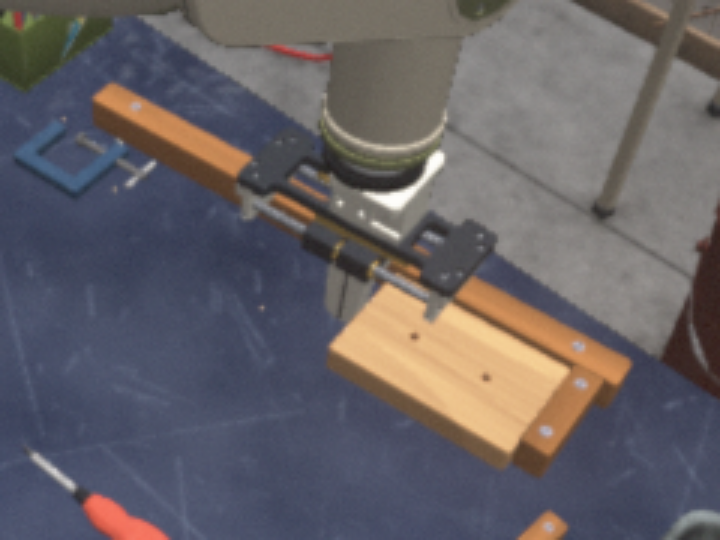

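The blank is along the fence with only a very small gap left at the stop. I push on until the force rises.

Request:
{"fn": "drive_tool", "kwargs": {
  "steps": [
    {"tx": 0,"ty": -0.001,"tz": 0,"wx": 0,"wy": 0,"wz": 0},
    {"tx": 0,"ty": -0.002,"tz": 0,"wx": 0,"wy": 0,"wz": 0}
  ]
}}

```text
time_s: 12.35
tool_pos: [0.6563, -0.0416, 0.0927]
tcp_rot: [[-0.991, -0.132, -0.001], [-0.132, 0.991, 0.002], [0.001, 0.003, -1.0]]
ft_force: [-3.0, 11.4, 2.2]
grip_width: 0.003
gripper_force: 5.8
```

Request:
{"fn": "drive_tool", "kwargs": {
  "steps": [
    {"tx": 0,"ty": -0.001,"tz": 0,"wx": 0,"wy": 0,"wz": 0}
  ]
}}

```text
time_s: 12.48
tool_pos: [0.6563, -0.0418, 0.0927]
tcp_rot: [[-0.991, -0.132, -0.001], [-0.132, 0.991, 0.004], [0.001, 0.004, -1.0]]
ft_force: [-3.6, 15.0, 3.2]
grip_width: 0.004
gripper_force: 7.7
```

The blank is seated against the stop. I back off and check.

Request:
{"fn": "drive_tool", "kwargs": {
  "steps": [
    {"tx": 0,"ty": 0.01,"tz": 0,"wx": 0,"wy": 0,"wz": 0},
    {"tx": 0,"ty": 0.03,"tz": 0,"wx": 0,"wy": 0,"wz": 0},
    {"tx": 0,"ty": 0.03,"tz": -0.05,"wx": 0,"wy": 0,"wz": 0},
    {"tx": 0,"ty": 0.03,"tz": -0.1,"wx": 0,"wy": 0,"wz": 0},
    {"tx": 0.05,"ty": 0.05,"tz": -0.12,"wx": 0,"wy": 0,"wz": 0},
    {"tx": 0.1,"ty": 0.08,"tz": -0.12,"wx": 0,"wy": 0,"wz": 0},
    {"tx": 0.13,"ty": 0.13,"tz": -0.12,"wx": 0,"wy": 0,"wz": 0},
    {"tx": 0.15,"ty": 0.18,"tz": -0.12,"wx": 0,"wy": 0,"wz": 0}
  ]
}}

```text
time_s: 13.48
tool_pos: [0.4826, 0.1158, 0.213]
tcp_rot: [[-0.991, -0.131, 0.001], [-0.131, 0.991, -0.0], [-0.001, -0.0, -1.0]]
ft_force: [1.0, 0.7, 0.4]
grip_width: 0.008
gripper_force: 0.0
```

Run:
```python
from h import *
p=report();to(-.16,.08,.2)
cv2.imwrite("pics/t5.png",cv2.resize(p["color"][130:230,280:460,::-1],None,fx=4,fy=4,interpolation=cv2.INTER_CUBIC))
```

```text
[ 370  163   66   46 2222] [ 98.2 157.6] 7.573361873626709 [[-0.1006, 0.1598], [-0.1005, 0.0022], [-0.0023, 0.0023], [-0.0024, 0.1599]]
t 13.525 pos [0.4801 0.1206 0.2127] fence-coords -0.2036 0.3576 F [1.1 3.3 0. ] need t [-0.0429 -0.2778  0.0118] w [ 0.17 -0.06  0.14]
```

View pics/t5.png

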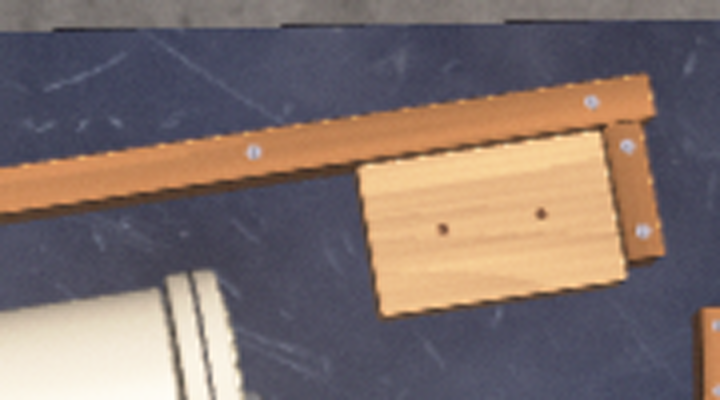

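The blank is square and in the corner. A possible gap of about 1 mm remains at the fence, so I'll make one gentle reseating push for margin.

Request:
{"fn": "drive_tool", "kwargs": {
  "steps": [
    {"tx": -0.01,"ty": -0.055,"tz": 0,"wx": 0,"wy": 0,"wz": 0},
    {"tx": -0.02,"ty": -0.11,"tz": 0,"wx": 0,"wy": 0,"wz": 0},
    {"tx": -0.03,"ty": -0.165,"tz": 0,"wx": 0,"wy": 0,"wz": 0},
    {"tx": -0.04,"ty": -0.22,"tz": 0,"wx": 0,"wy": 0,"wz": 0},
    {"tx": -0.045,"ty": -0.265,"tz": 0.0,"wx": 0,"wy": 0,"wz": 0},
    {"tx": -0.05,"ty": -0.283,"tz": 0.0,"wx": 0,"wy": 0,"wz": 0},
    {"tx": -0.05,"ty": -0.283,"tz": 0.05,"wx": 0,"wy": 0,"wz": 0},
    {"tx": -0.05,"ty": -0.283,"tz": 0.07,"wx": 0,"wy": 0,"wz": 0}
  ]
}}

```text
time_s: 14.52
tool_pos: [0.5696, -0.158, 0.1396]
tcp_rot: [[-0.991, -0.132, -0.004], [-0.132, 0.991, 0.002], [0.004, 0.002, -1.0]]
ft_force: [-0.4, 0.2, 0.2]
grip_width: 0.006
gripper_force: 0.0
```

```bash
python3 -c "
from h import *
to(-.11,.078,.093)"
```

```text
t 14.525 pos [ 0.5696 -0.158   0.1396] fence-coords -0.1514 0.0697 F [-0.4  0.2  0.2] need t [-0.0416  0.0082  0.0465] w [ 0.14 -0.23  0.07]
```

Request:
{"fn": "drive_tool", "kwargs": {
  "steps": [
    {"tx": 0,"ty": 0.006,"tz": 0.025,"wx": 0,"wy": 0,"wz": 0},
    {"tx": 0,"ty": 0.006,"tz": 0.048,"wx": 0,"wy": 0,"wz": 0},
    {"tx": -0.015,"ty": 0.006,"tz": 0.048,"wx": 0,"wy": 0,"wz": 0},
    {"tx": -0.027,"ty": 0.006,"tz": 0.048,"wx": 0,"wy": 0,"wz": 0},
    {"tx": -0.035,"ty": 0.006,"tz": 0.048,"wx": 0,"wy": 0,"wz": 0},
    {"tx": -0.039,"ty": 0.006,"tz": 0.048,"wx": 0,"wy": 0,"wz": 0},
    {"tx": -0.041,"ty": 0.006,"tz": 0.048,"wx": 0,"wy": 0,"wz": 0}
  ]
}}

```text
time_s: 15.4
tool_pos: [0.6108, -0.1481, 0.0949]
tcp_rot: [[-0.991, -0.132, -0.001], [-0.132, 0.991, -0.0], [0.001, 0.0, -1.0]]
ft_force: [-3.9, -0.6, 2.5]
grip_width: 0.005
gripper_force: 1.7
```

Request:
{"fn": "drive_tool", "kwargs": {
  "steps": [
    {"tx": -0.001,"ty": 0,"tz": 0,"wx": 0,"wy": 0,"wz": 0},
    {"tx": -0.002,"ty": 0,"tz": 0,"wx": 0,"wy": 0,"wz": 0}
  ]
}}

```text
time_s: 15.65
tool_pos: [0.6113, -0.1481, 0.0946]
tcp_rot: [[-0.991, -0.132, -0.004], [-0.132, 0.991, 0.0], [0.004, 0.001, -1.0]]
ft_force: [-12.6, -0.8, 10.0]
grip_width: 0.002
gripper_force: 6.6
```

```bash
python3 -c "
from h import *
to(-.1075,.078,.093)"
```

```text
t 15.65 pos [ 0.6113 -0.1481  0.0946] fence-coords -0.1087 0.0741 F [-12.6  -0.8  10. ] need t [-0.0012  0.0039  0.0016] w [ 0.04 -0.22  0.04]
```

The blank is seated against the fence at 12 N. Now I take the hand away.

Request:
{"fn": "drive_tool", "kwargs": {
  "steps": [
    {"tx": 0.01,"ty": 0,"tz": 0,"wx": 0,"wy": 0,"wz": 0},
    {"tx": 0.03,"ty": 0,"tz": 0,"wx": 0,"wy": 0,"wz": 0},
    {"tx": 0.04,"ty": 0,"tz": -0.05,"wx": 0,"wy": 0,"wz": 0},
    {"tx": 0.04,"ty": 0,"tz": -0.11,"wx": 0,"wy": 0,"wz": 0},
    {"tx": 0.06,"ty": 0.05,"tz": -0.13,"wx": 0,"wy": 0,"wz": 0},
    {"tx": 0.08,"ty": 0.11,"tz": -0.13,"wx": 0,"wy": 0,"wz": 0},
    {"tx": 0.09,"ty": 0.17,"tz": -0.13,"wx": 0,"wy": 0,"wz": 0},
    {"tx": 0.09,"ty": 0.23,"tz": -0.13,"wx": 0,"wy": 0,"wz": 0}
  ]
}}

```text
time_s: 16.65
tool_pos: [0.4923, 0.0696, 0.2249]
tcp_rot: [[-0.991, -0.131, 0.002], [-0.131, 0.991, 0.0], [-0.002, 0.0, -1.0]]
ft_force: [0.8, -0.2, 0.3]
grip_width: 0.005
gripper_force: 0.0
```

Request:
{"fn": "drive_tool", "kwargs": {
  "steps": [
    {"tx": 0,"ty": 0,"tz": 0,"wx": 0,"wy": 0,"wz": 0},
    {"tx": 0,"ty": 0.02,"tz": 0,"wx": 0,"wy": 0,"wz": 0},
    {"tx": 0,"ty": 0.02,"tz": 0,"wx": 0,"wy": 0,"wz": 0},
    {"tx": 0,"ty": 0.02,"tz": 0,"wx": 0,"wy": 0,"wz": 0}
  ]
}}

```text
time_s: 17.15
tool_pos: [0.491, 0.087, 0.2246]
tcp_rot: [[-0.991, -0.131, 0.0], [-0.131, 0.991, -0.0], [-0.0, -0.0, -1.0]]
ft_force: [0.3, 0.7, 1.1]
grip_width: 0.008
gripper_force: 0.0
```

Run:
```python
from h import *
p=report();to(-.16,.08,.2)
cv2.imwrite("pics/t6.png",p["color"][:,:,::-1])
```

```text
[ 369  163   67   45 2214] [ 98.3 158.2] 7.574100971221924 [[-0.0998, 0.1603], [-0.0996, 0.0021], [-0.0013, 0.0022], [-0.0015, 0.1604]]
t 17.2 pos [0.491  0.087  0.2246] fence-coords -0.1972 0.3229 F [-1.1  1.   0.3] need t [-0.0373 -0.2428  0.0247] w [-0.02  0.   -0.01]
```

View pics/t6.png

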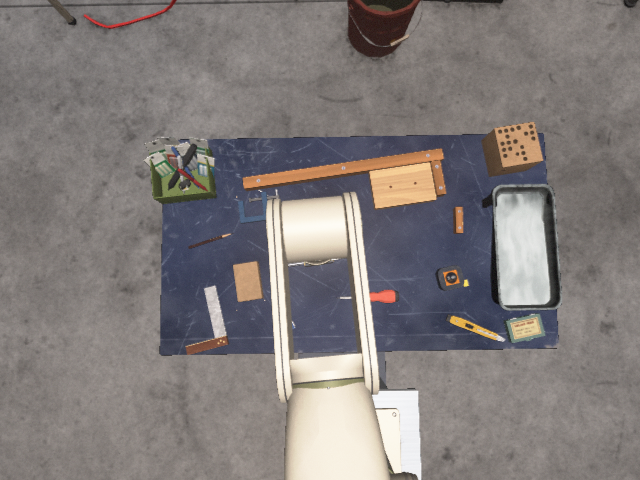

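The blank sits in the corner at (403,185), the bystanders are where they were, and the hand is clear. I hand it in.

```bash
python3 -c "
from station import r
print(r.sign_off())"
```

```text
the job is handed in; nothing more can be done
None
```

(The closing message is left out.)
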